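Snap the skull plate onto its mount

TASK

Take the loose aluminium skull plate from the chest floor, set it tongue up over the four snap standoffs of the walnut mount and press it down until all four have clicked through and it sits fully home and level, then let go. Press gently and evenly: the standoffs break if the load on them passes 25 N, and the plate must not be tipped more than about 11 degrees. Leave the vertebrae, jaw, bottle and screw block where they stand.

Things in the scene. Friction and masses are not known exactly. Their poses are not given: they have to be found in the camera images.
- plate: Loose aluminium plate, 160 (x) x 106 (y) x 5 mm, about 0.24 kg, starting flat on the chest floor. Origin: centre of its underside; z up. A tongue 40 (x) x 14 (y) mm rises 34 mm above the plate's top at its centre: the grip, pinched across its 14 mm (y). Four through holes of 13 mm at x = +-65, y = +-38 mm. It fits either way round (half turn).
- hole0 (a point): Centre of the plate's hole at (+65, +38) mm, on the underside.
- hole1 (a point): Centre of the plate's hole at (+65, -38) mm, on the underside.
- hole2 (a point): Centre of the plate's hole at (-65, +38) mm, on the underside.
- hole3 (a point): Centre of the plate's hole at (-65, -38) mm, on the underside.
- mount: Fixed walnut skull mount, 200 (x) x 140 (y) x 30 mm; origin: centre of its underside, on the chest floor; z up. On it a dark steel bed, 170 x 112 mm, carries four white snap standoffs at x = +-65, y = +-38 mm. The bed is packed up by an amount that differs each time and is not measured: its top lies 32 to 39 mm above the mount's origin.
- mount_top (a point): Centre of the walnut's top face (30 mm above the mount's origin; NOT the bed). Each standoff, above the bed's top: shoulder of 18 mm diameter up to 14 mm, on which the plate's underside finally rests; 10 mm neck to 22 mm; tip tapering to 4 mm wide at 30 mm. Two sprung round barbs at 20.5 mm stick out along x, 16.6 mm over both: a plate laid on rests on them, 10 mm above the shoulders.
- end0 (a point): Point on the walnut's top face midway between the two standoffs at x = +65 mm. Pressed straight over it, a standoff resists with 4 to 7 N at first (two together 8 to 14 N, all four up to 28 N) and then drags with about 2 N; only within some 1.5 mm of the shoulder do its barbs spring out over the plate and hold it.
- end1 (a point): The same at x = -65 mm. With the plate home the tips stand 11 mm above its top, so press beside or between them (for example at y = 0, x = +-40 mm), not on them. The plate is rigid: with one end down, both standoffs of the other end click almost together.
- barb0 (a joint): How far one barb of the standoff at (65, 38) mm in the mount's frame is pushed in, in m: 0 when free, about 0.0014 while the plate is passing it, about 0.0007 once it has sprung out over the plate that is home.
- barb1 (a joint): How far one barb of the standoff at (65, -38) mm in the mount's frame is pushed in, in m: 0 when free, about 0.0014 while the plate is passing it, about 0.0007 once it has sprung out over the plate that is home.
- barb2 (a joint): How far one barb of the standoff at (-65, 38) mm in the mount's frame is pushed in, in m: 0 when free, about 0.0014 while the plate is passing it, about 0.0007 once it has sprung out over the plate that is home.
- barb3 (a joint): How far one barb of the standoff at (-65, -38) mm in the mount's frame is pushed in, in m: 0 when free, about 0.0014 while the plate is passing it, about 0.0007 once it has sprung out over the plate that is home.
- bed (a joint): How far the bed has sunk on its stiff pad, in m: 0 unloaded, about 0.03 mm for each N of downward load on the standoffs; the standoffs break at 0.88 mm (25 N). Too fine to be followed by its noisy reading.
- vertebrae: Bystander: upright white plastic column of four vertebrae, about 42 mm wide (processes reach 40 mm out), 104 mm tall, loose. Origin: centre of underside.
- jaw: Bystander: bone-coloured resin lower jaw, U shape about 100 x 110 mm, 60 mm tall, loose. Origin: middle of its underside.
- bottle: Bystander: blue glass bottle, 56 mm diameter, 120 mm tall, loose. Origin: centre of underside.
- screw_block: Bystander: pale wooden block 45 x 65 x 25 mm with two brass screws standing 17 mm out of its top, loose. Origin: centre of underside.
There are look-alikes about, which are no part of the job. There is more than one size of the plate; the job needs the larger.

How it is judged:
On the way:
1. the plate lies over the standoffs with their tips in its holes (horizontal distance between plate and mount below 0.005 m and angle between the x axis of plate and the x axis of mount, either way round below 0.08 rad and z of each of hole0, hole1, hole2, hole3 in the frame of mount below 0.072 m), for 0.2 s.
At the end, for the whole second after the job is handed in: All four barbs sprung out over the plate (pushed in under 1.15 mm) with all hole undersides under 53.8 mm above the mount's origin (unclicked: above 54.5), plate centred within 5 mm, aligned within 0.08 rad (either way round), level within 0.025 rad, at rest, released (horizontal distance between plate and mount below 0.005 m and angle between the x axis of plate and the x axis of mount, either way round below 0.08 rad and z of each of hole0, hole1, hole2, hole3 in the frame of mount below 0.0538 m and value of joint each of barb0, barb1, barb2, barb3 below 0.00115 m and angle between plate's own z axis and vertical below 0.025 rad and linear speed of plate below 0.01 m/s); the robot touches nothing.
It fails at once if the standoffs are loaded with more than 25 N (the bed sinks 0.88 mm) (value of joint bed above 0.00088 m).
It fails at once if the plate is tipped more than 0.2 rad (11 degrees) (angle between plate's own z axis and vertical above 0.2 rad).
It fails at once if the vertebrae, jaw, bottle or screw block is shifted more than 20 mm (distance of any of vertebrae, jaw, bottle, screw_block from where it was at the start of the episode above 0.02 m).
It fails at once if the vertebrae, jaw, bottle or screw block is tipped over (angle between any of vertebrae, jaw, bottle, screw_block's own z axis and vertical above 0.3 rad).
It also fails if it takes over 72 s, if anything falls off the work surface, if the arm or the gripper's body presses on something with over 40 N, if the wrist force passes 120 N, or if a joint passes its speed limit or range.

ROBOT

A 7-joint arm with a two-finger parallel gripper is mounted at the origin on the work surface. World frame = base frame: x ahead of the robot, y to its left, z up, the work surface at z = 0. Lengths are in m, angles in rad, forces in N, time in s.
With the tool pointing down it reaches from about 0.425 to 0.95 m from the base axis. Payload 16.7 kg.
Tool frame: the origin (TCP) lies where the fingers leave the gripper's body, on its centre line; the fingertips stand 97 mm ahead of it and the grasp point (between the pads) lies 78 mm ahead of it (tips_ahead is the distance from the TCP to the fingertips, in m); z points along the fingers, y is the line along which they close (so a half turn about z gives the same grasp; the last joint's range is limited). The gripper opens to 94 mm and grips with 3 to 60 N. Pads are 16 mm wide; open, the fingers measure 119 mm over their backs; the gripper's body (75 mm by 177 mm) begins 78 mm behind the grasp point.
Start: joints at [-1.304, 0.426, 0.074, 1.606, -0.034, 1.111, -0.067], TCP at [0.273, 0.617, 0.303] pointing down, gripper open.
Joint ranges: [-2.85, 2.85], [-0.5, 2.14], [-1.23, 1.37], [0.21, 2.46], [-1.02, 4.16], [0.16, 2.05], [-2.73, 2.73]. Speed limits (rad/s): [1.89, 1.89, 2.39, 2.39, 3.01, 3.01, 3.01].

INTERFACE

Orientations are given as a rotation vector (axis times angle).
In Python, from bench import * gives the robot as it stands.
- The arm moves only by the tool send_rows, never from a script. Its arguments are lists of equal length, an entry for each row: "fingers": the finger opening in mm, from 0 to 94; "translation": the shift along the world's x, y, z scaled (see below), a list of three; "dr": the turn, a rotation vector about the world's x, y, z scaled (see below), a list of three. In form: {"fingers": [fingers, ...], "translation": [[dx, dy, dz], ...], "dr": [[wx, wy, wz], ...]}. A call has 1 to 10 rows; each row is the pose to reach, as a shift and turn from the pose commanded when the call began; what a row does not reach only later rows make up. The controller multiplies each number of a shift by 100 mm and each number of a turn by 1.5 rad. A row lasts 1/12 s, in which the tool goes at most 41.7 mm and 7.16 degrees, less where a joint would pass 70% of its speed; a pose out of reach is approached as far as the arm can. A call with a number of a shift or a turn outside -1 to 1 is refused whole. A call with a gripper value outside its range is refused whole. The fingers move at their own pace and stop on an object; "grip_force" is the grip in N (left out, the last holds). Time passes only in rows, so rows that repeat a pose let the fingers close. It gives the time, the measured TCP pose, the force, the opening and the grip force at its end, in the units of the state.
- get_state(): the state, without advancing time (a new reading comes with each control period).
- read_camera(name): name is "side" or "top" or "wrist"; returns the picture (384x512x3 uint8, red, green, blue); there is no depth.
- camera_params(name): a dict with "K" (3x3 intrinsics, pixels), "dist" ([k1, k2, p1, p2, k3] as OpenCV has them; the pictures are not rectified), "cam_to_world" (4x4, takes a point from camera to world coordinates). Camera axes: x right, y up, looking along -z (the intrinsics and any distortion apply to the point x, -y, -z); pixel columns grow to the right and rows downward; lengths in m; the calibration is good to about 2 mm. A picture is of the moment at which its call begins: read the wrist's pose just before it. camera_params takes no time and is no camera call; for the wrist camera it gives the pose at the moment of the call.
- sign_off(): hands the job in; it is judged then, once.
Trained networks look in the newest picture that a camera, given by its name, has taken for a name from the list of things; names that differ only in an ending like _2 or _b are one class to them, and where a whole thing is asked for, a point or a joint stands for the part that bears it (a point fixed in the world has none). Each returns a list of dicts, best first, with "p" (0 to 1); they miss things now and then, are a little off and sometimes report something else, mostly with a low value. They report only what shows in the picture. A call takes as long as a camera call. They do not tell look-alikes from the thing itself.
- find_in(thing, camera): "bbox" ([centre column, centre row, width, height] in pixels, round what is visible of it).
- pinpoint(thing, camera): "uv" ([column, row] in pixels: a listed point, or the origin of a listed thing).
The state is a dict: "clock": time; "q": joint angles; "joint_vel": joint speeds; "effort": joint torques, N m; "tcp_pos": TCP position; "tcp_rot": TCP orientation; "wrist_force": force on the tool from outside, world axes, zero at the start; "moment": the same for the moment, N m; "gripper_width": opening from 0.0 (shut) to 1.0 (fully open); "grip_force": force on a finger pad.
Only numpy, scipy, OpenCV 4.12 (cv2) and the standard library are available. Lean on these libraries where they do the work, as an engineer would, in place of code of your own. Each camera call takes 0.05 s, during which the arm holds its last target. There are 200 camera calls.

## Working session

There is one attempt and no reset: what is moved stays moved. The work goes in short steps, Python scripts to look and compute and a tool call to move; the robot and the scene stay as the last step left them, time stands still between calls to the robot, and variables do not carry over. Pictures are saved under pics/ and viewed, at most 13 in all, crops included, and the job is handed in when it is done.

Besides the shell and the picture viewer there is one more tool, called after "Emit:" as a command line: name --argument value ..., lists and objects as JSON in quotes. send_rows: Moves the arm, as the interface text tells. Its arguments: {"type":"object","properties":{"fingers":{"type":"array","items":{"type":"number"}},"translation":{"type":"array","items":{"type":"array","items":{"type":"number","minimum":-1,"maximum":1}}},"dr":{"type":"array","items":{"type":"array","items":{"type":"number","minimum":-1,"maximum":1}}},"grip_force":{"type":"number"}},"required":["fingers","translation","dr"]}

```bash
mkdir -p pics; python3 - <<'E'
from bench import *
import cv2,numpy as np
s=get_state();print({k:np.round(v,3) for k,v in s.items()})
for c in("top","side"):
    im=read_camera(c);cv2.imwrite(f"pics/{c}0.png",im[:,:,::-1])
    p=camera_params(c);print(c,np.round(p["K"],1).tolist(),p["dist"],np.round(p["cam_to_world"],3).tolist())
    for t in("plate","mount","mount_top","hole0","hole1","hole2","hole3","end0","end1"):
        print(t,[(np.round(d["uv"]).tolist(),round(d["p"],2)) for d in pinpoint(t,c)])
E
```

```text
{'clock': np.float64(0.0), 'q': array([-1.303,  0.427,  0.074,  1.607, -0.034,  1.111, -0.067]), 'joint_vel': array([-0.   ,  0.001,  0.001,  0.   ,  0.   ,  0.   , -0.   ]), 'effort': array([ 1.0000e-03, -9.3585e+01,  3.6670e+00, -4.5420e+01, -4.9000e-02,
        2.0000e-02,  0.0000e+00]), 'tcp_pos': array([0.273, 0.617, 0.302]), 'tcp_rot': array([-6.500e-01, -3.073e+00,  2.000e-03]), 'wrist_force': array([-0.336, -0.12 , -0.521]), 'moment': array([-0.004,  0.008,  0.017]), 'grip_force': np.float64(0.0), 'gripper_width': np.float64(1.001)}
top [[355.7, 0.0, 249.5], [0.0, 355.7, 191.8], [0.0, 0.0, 1.0]] [-0.09582308  0.          0.          0.          0.        ] [[-0.011, 0.996, -0.087, 0.419], [-1.0, -0.011, -0.004, -0.005], [-0.005, 0.087, 0.996, 1.058], [0.0, 0.0, 0.0, 1.0]]
plate [([378.0, 291.0], 0.67), ([306.0, 175.0], 0.66)]
mount [([195.0, 168.0], 0.97)]
mount_top [([190.0, 166.0], 0.7)]
hole0 [([356.0, 291.0], 0.93), ([313.0, 149.0], 0.88), ([388.0, 277.0], 0.76), ([393.0, 291.0], 0.76), ([285.0, 160.0], 0.74), ([114.0, 220.0], 0.67), ([302.0, 204.0], 0.61), ([330.0, 187.0
[... 1333 characters left out ...]
165.0, 332.0], 0.71), ([286.0, 286.0], 0.66), ([136.0, 350.0], 0.63)]
hole1 [([184.0, 370.0], 0.96), ([264.0, 263.0], 0.88), ([306.0, 238.0], 0.81), ([326.0, 265.0], 0.77), ([165.0, 332.0], 0.71), ([286.0, 286.0], 0.66), ([136.0, 350.0], 0.63)]
hole2 [([184.0, 370.0], 0.96), ([264.0, 263.0], 0.88), ([306.0, 238.0], 0.81), ([326.0, 265.0], 0.77), ([165.0, 332.0], 0.71), ([286.0, 286.0], 0.66), ([136.0, 350.0], 0.63)]
hole3 [([184.0, 370.0], 0.96), ([264.0, 263.0], 0.88), ([306.0, 238.0], 0.81), ([326.0, 265.0], 0.77), ([165.0, 332.0], 0.71), ([286.0, 286.0], 0.66), ([136.0, 350.0], 0.63)]
end0 [([266.0, 178.0], 0.91), ([296.0, 158.0], 0.9)]
end1 [([266.0, 178.0], 0.91), ([296.0, 158.0], 0.9)]
```

View pics/top0.png

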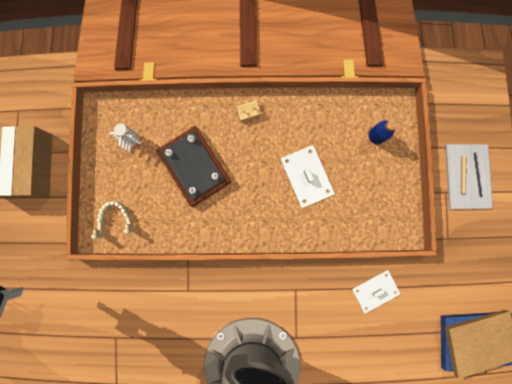

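View pics/side0.png

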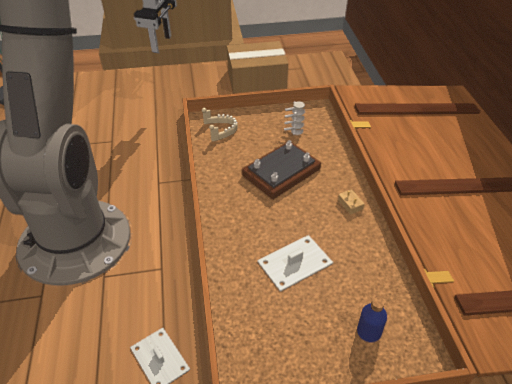

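Larger plate is the one in the chest: top (306,175), side (296,262). The one outside at top (377,291) is the look-alike. Mount with four standoffs is at top (194,166), side (281,170). The vertebrae and jaw are left of the mount, the screw block lies between and behind, and the bottle is right.

```bash
cat > h.py <<'E'
from bench import *
import cv2,numpy as np
from scipy.optimize import least_squares
from scipy.spatial.transform import Rotation as R
def proj(P,cp):
    T=np.linalg.inv(cp["cam_to_world"]); p=np.atleast_2d(P)@T[:3,:3].T+T[:3,3]
    p=p*[1,-1,-1]
    return cv2.projectPoints(p.reshape(-1,1,3),np.zeros(3),np.zeros(3),np.array(cp["K"]),np.array(cp["dist"]))[0].reshape(-1,2)
def ray(uv,cp,z):
    q=cv2.undistortPoints(np.array(uv,float).reshape(-1,1,2),np.array(cp["K"]),np.array(cp["dist"])).reshape(-1,2)
    C=np.array(cp["cam_to_world"]); d=np.c_[q[:,0],-q[:,1],-np.ones(len(q))]@C[:3,:3].T
    return C[:3,3]+d*((z-C[2,3])/d[:,2])[:,None]
H=np.array([[65,38,0],[65,-38,0],[-65,38,0],[-65,-38,0]])/1000
def fit(obs,x0,fixz=None):
    """obs: list of (camparams, model pts (n,3) in object frame, list of candidate uv); nearest matching, pose x,y,z,yaw"""
    def f(x):
        r=[]
        z=x[2] if fixz is None else fixz
        for cp,M,uv in obs:
            c,s=np.cos(x[3]),np.sin(x[3]); W=M@np.array([[c,-s,0],[s,c,0],[0,0,1]]).T+[x[0],x[1],z]
            P=proj(W,cp); uv=np.array(uv)
            for p in P:
                d=uv-p; i=np.argmin((d**2).sum(1)); r+=list(d[i])
        return np.clip(r,-30,30)
    s=least_squares(f,x0,loss="soft_l1",x_scale=[.01,.01,.01,.1],diff_step=1e-4); return s.x,np.abs(f(s.x)).reshape(-1,2).max(1)
def snap(name,c="wrist"):
    cp=camera_params(c); im=read_camera(c); cv2.imwrite(f"pics/{name}.png",im[:,:,::-1]); return cp,im
def pp(t,c,pmin=.4): return [d["uv"] for d in pinpoint(t,c) if d["p"]>pmin]
E
python3 - <<'E'
from h import *
t,s=camera_params("top"),camera_params("side")
up=np.array([0,0,.005])
obs=[(t,H+up,[[313,149],[285,160],[302,204],[330,187]]),(s,H+up,[[264,263],[306,238],[326,265],[286,286]])]
print("plate c floor",ray([[307.5,175]],t,.02))
for y0 in(-1.2,-.3,.3,1.2):
    x,e=fit(obs,[.45,-.17,.02,y0]);print(np.round(x,4),e.round(1))
E0=np.array([[65,0,30],[-65,0,30]])/1000
obs=[(t,E0,[[181,147],[205,182]]),(s,E0,[[266,178],[296,158]])]
for y0 in(-.6,.6): x,e=fit(obs,[.47,.15,.02,y0]);print("mount",np.round(x,4),e.round(1))
# tips by eye
print(ray([[194,138],[167,153],[220,178],[193,191]],t,.075))
print(R.from_rotvec(get_state()["tcp_rot"]).as_matrix().round(3), np.round(camera_params("wrist")["cam_to_world"],3))
for n in("vertebrae","jaw","screw_block","bottle"):
    d=find_in(n,"top")[0];print(n,d["bbox"],ray([d["bbox"][:2]],t,.05).round(3))
print(ray([[80,258],[432,250]],t,.06).round(3))
E
```

```text
plate c floor [[ 0.55679584 -0.17235872  0.02      ]]
[ 0.5138 -0.1985 -0.0063 -1.1018] [17.9 10.3 15.1  7.4 22.1 15.  11.7 11.8]
[ 0.5344 -0.1739  0.0021 -0.7415] [ 9.6 11.6 18.4  3.8 10.4 14.9 19.3  7.8]
[ 0.4175 -0.1388 -0.0552 -0.1656] [16.7  7.3 30.  30.   1.8 21.8 30.  30. ]
[ 0.5562 -0.1751  0.0101  2.2599] [ 4.7 19.7 15.8  3.2  5.8 22.2 20.   1.7]
mount [ 0.4722  0.1275  0.008  -0.0342] [ 0.7 30.   2.  30. ]
mount [ 0.5912  0.1648 -0.0032  0.5995] [0.3 0.4 0.1 0.1]
[[0.65857466 0.15408871 0.075     ]
 [0.61670462 0.23049171 0.075     ]
 [0.54373828 0.08067453 0.075     ]
 [0.50821013 0.15611128 0.075     ]]
[[-0.914  0.405 -0.   ]
 [ 0.405  0.914 -0.   ]
 [ 0.    -0.    -1.   ]] [[ 0.406 -0.876 -0.262  0.196]
 [ 0.914  0.389  0.116  0.652]
 [-0.    -0.286  0.958  0.385]
 [ 0.     0.     0.     1.   ]]
vertebrae [126.0, 136.9, 24.1, 19.9] [[0.672 0.359 0.05 ]]
jaw [113.6, 220.7, 44.6, 36.4] [[0.427 0.39  0.05 ]]
screw_block [248.9, 112.3, 24.7, 21.8] [[ 0.739 -0.002  0.05 ]]
bottle [382.5, 130.1, 27.8, 24.0] [[ 0.684 -0.393  0.05 ]]
[[ 0.321  0.484  0.06 ]
 [ 0.333 -0.52   0.06 ]]
```

Emit:
send_rows --fingers '[94,94,94,94]' --translation '[[0.23,-0.33,0],[0.47,-0.66,0],[0.7,-0.99,0],[0.7,-0.99,0]]' --dr '[[0,0,0.05],[0,0,0.1],[0,0,0.14],[0,0,0.14]]'

```text
clock: 1.53
tcp_pos: [0.3491, 0.5116, 0.3031]
tcp_rot: [0.33, 3.122, -0.003]
wrist_force: [0.9, 0.3, -0.4]
gripper_width: 0.999
grip_force: 0.0
```

Emit:
send_rows --fingers '[94,94,94,94]' --translation '[[0.23,-0.33,0],[0.47,-0.66,0],[0.7,-0.99,0],[0.7,-0.99,0]]' --dr '[[0,0,0.05],[0,0,0.1],[0,0,0.14],[0,0,0.14]]'

```text
clock: 1.87
tcp_pos: [0.4184, 0.4123, 0.3031]
tcp_rot: [0.002, 3.14, -0.003]
wrist_force: [0.4, 0.4, 0.3]
gripper_width: 1.0
grip_force: 0.0
```

Emit:
send_rows --fingers '[94,94,94,94]' --translation '[[0.23,-0.33,0],[0.47,-0.66,0],[0.7,-0.99,0],[0.7,-0.99,0]]' --dr '[[0,0,0.05],[0,0,0.1],[0,0,0.14],[0,0,0.14]]'

```text
clock: 2.2
tcp_pos: [0.4877, 0.3131, 0.303]
tcp_rot: [-0.327, 3.123, -0.004]
wrist_force: [0.1, -1.0, -0.2]
gripper_width: 1.0
grip_force: 0.0
```

Emit:
send_rows --fingers '[94,94,94,94]' --translation '[[0.23,-0.33,0],[0.47,-0.66,0],[0.7,-0.99,0],[0.7,-0.99,0]]' --dr '[[0,0,0.05],[0,0,0.1],[0,0,0.14],[0,0,0.14]]'

```text
clock: 2.53
tcp_pos: [0.5572, 0.2139, 0.3029]
tcp_rot: [-0.652, 3.072, -0.004]
wrist_force: [0.1, -1.3, -1.2]
gripper_width: 1.001
grip_force: 0.0
```

```bash
python3 - <<'E'
from h import *
cp,im=snap("w_mount"); print(np.round(cp["cam_to_world"],4).tolist(),np.round(cp["K"],1).tolist(),cp["dist"])
for t in("mount_top","end0","barb0"): print(t,[(np.round(d["uv"],1).tolist(),round(d["p"],2)) for d in pinpoint(t,"wrist")])
print([(np.round(d["bbox"]).tolist(),round(d["p"],2)) for d in find_in("barb0","wrist")])
E
```

```text
[[-0.4051, -0.8754, -0.2636, 0.4798], [0.9143, -0.3889, -0.1136, 0.181], [-0.0031, -0.287, 0.9579, 0.3853], [0.0, 0.0, 0.0, 1.0]] [[342.7, 0.0, 253.0], [0.0, 342.7, 191.0], [0.0, 0.0, 1.0]] [-0.09648403  0.          0.          0.          0.        ]
mount_top [([200.6, 180.6], 0.6), ([316.2, 297.0], 0.42)]
end0 [([214.1, 235.6], 0.69), ([186.9, 118.3], 0.68), ([317.2, 295.0], 0.45)]Traceback (most recent call last):
  File "<stdin>", line 3, in <module>
ValueError: it knows: bottle, end, hole, jaw, mount, mount_top, plate, screw_block, vertebrae
```

View pics/w_mount.png

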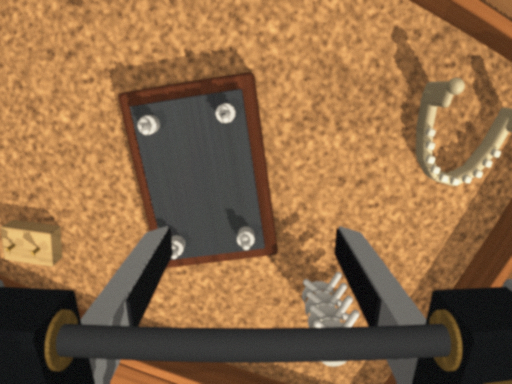

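The picture shows the mount with standoffs at about (148,125), (226,113), (178,247, partly behind the finger) and (246,238). The walnut's top corners are at about (122,94), (250,73) and (274,250).

```bash
python3 - <<'E'
from h import *
im=cv2.imread("pics/w_mount.png"); cp=camera_params("wrist")
g=im.min(2)
for u,v in[(148,125),(226,113),(178,247),(246,238)]:
    p=g[v-14:v+15,u-14:u+15].astype(float); w=np.clip(p-120,0,None); yy,xx=np.mgrid[v-14:v+15,u-14:u+15]
    print((w*xx).sum()/w.sum(),(w*yy).sum()/w.sum(),w.astype(bool).sum())
cv2.imwrite("pics/crop1.png",cv2.resize(im[60:280,100:300],None,fx=2.7,fy=2.7,interpolation=cv2.INTER_CUBIC))
E
```

```text
147.72217229426113 125.81769161638208 315
225.87578274760384 113.71258785942491 303
177.46770721205598 249.0197793326157 168
246.07072554655517 239.7258078564585 261
```

View pics/crop1.png

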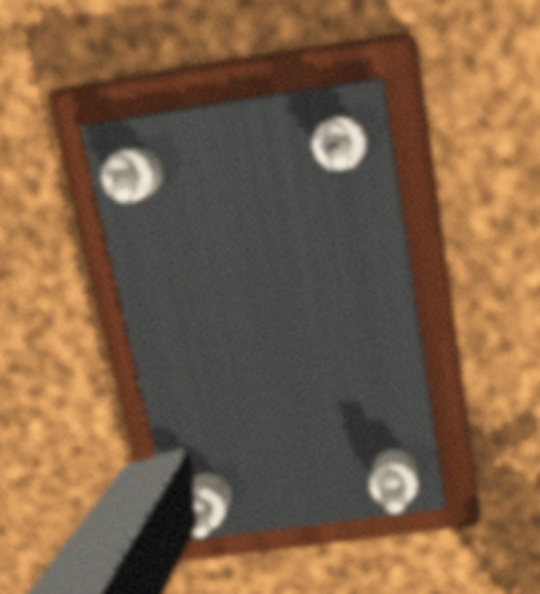

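The crop shows the shoulder discs at about (147,125.5), (225.2,113.3), (174.5,248.1) and (245.2,239.3) in full-image pixels.

```bash
python3 - <<'E'
from h import *
w,t,s=map(camera_params,("wrist","top","side"))
uv=[[147,125.5],[225.2,113.3],[174.5,248.1],[245.2,239.3]]
tu=[[194,138.5],[167,153.5],[220,178],[193.5,191]]
x,e=fit([(w,H,uv)],[.59,.165,.06,.58]);print("wrist only",x.round(4),e.round(1))
for z in(.05,.06,.07):
    x,e=fit([(w,H,uv)],[.59,.165,.06,.58],z);print("w",z,x.round(4),e.round(1))
    x,e=fit([(t,H,tu)],[.59,.165,.06,.58],z);print("t",z,x.round(4),e.round(1))
K=np.array([[100,70,0],[100,-70,0],[-100,70,0],[-100,-70,0]])/1000
wc=[[119.3,94.4],[252.6,73.7],[274.8,252]]
for z in(.03,.04,.05):
    c,sn=np.cos(.575),np.sin(.575)
    print(z,proj(K@np.array([[c,-sn,0],[sn,c,0],[0,0,1]]).T+[.589,.162,z],w).round(1).tolist())
# plate from top/side
up=np.array([0,0,.005])
x,e=fit([(t,H+up,[[313,149],[285,160],[302,204],[330,187]]),(s,H+up,[[264,263],[306,238],[326,265],[286,286]])],[.556,-.172,.02,.42]);print("plate",x.round(4),e.round(1))
E
```

```text
wrist only [0.5821 0.1753 0.057  0.5598] [0.1 0.1 0.2 0.1]
w 0.05 [0.5839 0.1749 0.06   0.5594] [1.6 1.6 1.2 1.1]
t 0.05 [0.5851 0.1584 0.06   0.5405] [4.1 1.  0.4 3.3]
w 0.06 [0.5813 0.1755 0.06   0.5597] [0.5 0.7 0.4 0.5]
t 0.06 [0.5835 0.1568 0.0624 0.5427] [3.8 0.7 0.5 3.1]
w 0.07 [0.5793 0.1763 0.0605 0.5641] [3.2 3.9 1.4 2.5]
t 0.07 [0.5819 0.1552 0.06   0.5448] [3.6 0.5 0.7 2.8]
0.03 [[266.0, 253.1], [148.3, 269.0], [236.8, 71.7], [102.3, 96.0]]
0.04 [[266.3, 257.1], [145.8, 273.4], [236.3, 71.2], [98.2, 96.2]]
0.05 [[266.7, 261.4], [143.2, 277.9], [235.8, 70.7], [93.8, 96.5]]
plate [ 0.5602 -0.1754  0.0082  0.4395] [2.  3.3 4.6 1.2 3.1 4.9 2.4 1.5]
```

```bash
python3 - <<'E'
from h import *
w,t=map(camera_params,("wrist","top")); print(w["cam_to_world"].round(4).tolist() if hasattr(w["cam_to_world"],'round') else w["cam_to_world"], get_state()["tcp_pos"],get_state()["clock"])
w["cam_to_world"]=np.array([[-0.4051, -0.8754, -0.2636, 0.4798], [0.9143, -0.3889, -0.1136, 0.181], [-0.0031, -0.287, 0.9579, 0.3853], [0.0, 0.0, 0.0, 1.0]])
uv=[[147,125.5],[225.2,113.3],[174.5,248.1],[245.2,239.3]]
x,e=fit([(w,H,uv)],[.59,.165,.06,.58]);print("wrist then",x.round(4),e.round(1))
im=cv2.imread("pics/top0.png");g=im.min(2)
for u,v in[(194,138),(167,153),(220,178),(193,191)]:
    p=g[v-7:v+8,u-7:u+8].astype(float); q=np.clip(p-130,0,None); yy,xx=np.mgrid[v-7:v+8,u-7:u+8]
    print((q*xx).sum()/q.sum(),(q*yy).sum()/q.sum(),(q>0).sum())
E
```

```text
[[-0.4075, -0.875, -0.2613, 0.4762], [0.9132, -0.3904, -0.1168, 0.188], [0.0002, -0.2862, 0.9582, 0.3851], [0.0, 0.0, 0.0, 1.0]] [0.55330768 0.22125437 0.30260146] 2.6833
wrist then [0.5863 0.1672 0.0576 0.5574] [0.1 0.  0.1 0.1]
190.03096984515076 137.8443357783211 39
167.84927536231885 151.8449275362319 39
214.46394439617723 175.45178105994788 29
191.7154026583268 189.52228303362003 37
```

```bash
cat >> h.py <<'E'
def blob(im,u,v,r,th):
    u,v=int(round(u)),int(round(v)); p=im.min(2)[v-r:v+r+1,u-r:u+r+1].astype(float); w=np.clip(p-th,0,60); yy,xx=np.mgrid[v-r:v+r+1,u-r:u+r+1]
    return [(w*xx).sum()/w.sum(),(w*yy).sum()/w.sum()]
E
python3 - <<'E'
from h import *
t=camera_params("top");cp,im=snap("w_m2")
x,e=fit([(t,H,[[190.,137.8],[167.8,151.8],[214.5,175.5],[191.7,189.5]])],[.59,.165,.06,.56],.062);print("top",x.round(4),e.round(1))
def W(x): 
    c,s=np.cos(x[3]),np.sin(x[3]); return H@np.array([[c,-s,0],[s,c,0],[0,0,1]]).T+x[:3]
uv=proj(W([.586,.167,.058,.5574]),cp)
for k in range(3): uv=[blob(im,u,v,13,140) for u,v in uv]
print(np.round(uv,1).tolist())
x,e=fit([(cp,H,uv)],[.59,.165,.06,.56]);print("wrist",x.round(4),e.round(1))
x,e=fit([(cp,H,uv)],[.59,.165,.06,.56],.06);print("wrist",x.round(4),e.round(1))
E
```

```text
top [0.5879 0.1646 0.0599 0.5639] [0.1 0.2 0.4 0.2]
[[237.5, 240.5], [173.0, 248.4], [216.5, 114.6], [138.5, 126.7]]
wrist [0.5865 0.1686 0.0559 0.5661] [0.9 5.2 0.1 0.5]
wrist [0.5854 0.169  0.06   0.5672] [1.4 5.3 0.7 0.1]
```

Emit:
send_rows --fingers '[94,94,94]' --translation '[[0.0,-0.33,0],[0.0,-0.66,0],[0.0,-0.99,0]]' --dr '[[0,0,0],[0,0,0],[0,0,0]]'

```text
clock: 2.98
tcp_pos: [0.5525, 0.123, 0.3026]
tcp_rot: [0.664, -3.07, -0.0]
wrist_force: [0.2, -0.3, -0.3]
gripper_width: 0.998
grip_force: 0.0
```

Emit:
send_rows --fingers '[94,94,94]' --translation '[[0.0,-0.33,0],[0.0,-0.66,0],[0.0,-0.99,0]]' --dr '[[0,0,0],[0,0,0],[0,0,0]]'

```text
clock: 3.23
tcp_pos: [0.5528, 0.0235, 0.3029]
tcp_rot: [-0.662, 3.071, 0.001]
wrist_force: [1.2, -0.2, 0.2]
gripper_width: 1.0
grip_force: 0.0
```

Emit:
send_rows --fingers '[94,94,94]' --translation '[[0.0,-0.33,0],[0.0,-0.66,0],[0.0,-0.99,0]]' --dr '[[0,0,0],[0,0,0],[0,0,0]]'

```text
clock: 3.48
tcp_pos: [0.5532, -0.0755, 0.3029]
tcp_rot: [-0.663, 3.07, 0.0]
wrist_force: [0.6, 0.4, 0.6]
gripper_width: 1.002
grip_force: 0.0
```

Emit:
send_rows --fingers '[94,94,94,94,94,94]' --translation '[[0.0,-0.33,0],[0.0,-0.66,0],[0.0,-0.99,0],[0.0,-0.99,0],[0.0,-0.99,0],[0.0,-0.99,0]]' --dr '[[0,0,0],[0,0,0],[0,0,0],[0,0,0],[0,0,0],[0,0,0]]'

```text
clock: 3.98
tcp_pos: [0.5536, -0.1731, 0.3026]
tcp_rot: [0.662, -3.071, -0.001]
wrist_force: [0.4, 0.6, -0.3]
gripper_width: 0.998
grip_force: 0.0
```

```bash
python3 - <<'E'
from h import *
cp,im=snap("w_pl"); s=get_state(); print(s["tcp_pos"],s["tcp_rot"])
uv=pp("hole0","wrist",.3);print(np.round(uv,1).tolist(),pp("plate","wrist"))
up=np.array([0,0,.005])
for z in(None,0,.01): x,e=fit([(cp,H+up,uv)],[.56,-.175,.008,.44],z);print(x.round(4),e.round(1))
E
```

```text
[ 0.55368604 -0.17277962  0.30257264] [-6.63136156e-01  3.07077056e+00  9.59101334e-04]
[[222.2, 109.8], [294.1, 107.2], [287.6, 222.4], [218.8, 215.7], [45.1, 187.5]] [[251.5, 169.2]]
[ 0.5504 -0.1699  0.0086  0.3865] [1.4 4.  0.5 4.8]
[ 0.5518 -0.1689  0.009   0.391 ] [1.9 3.3 1.5 3.4]
[ 0.5501 -0.1701  0.008   0.3859] [1.4 4.2 0.3 5.1]
```

View pics/w_pl.png

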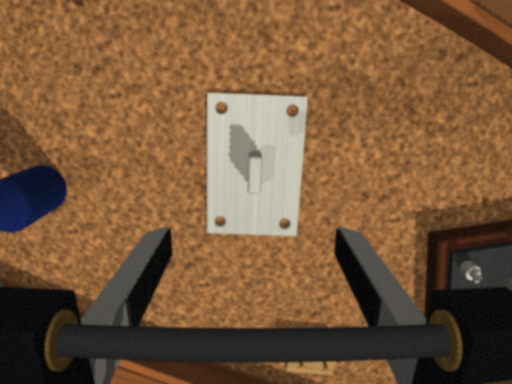

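The plate lies squarely under the wrist. Its holes are at about (222,107), (293,111), (284.5,223.5) and (220,221), with the tongue top around (255,172).

```bash
python3 - <<'E'
from h import *
cp=camera_params("wrist"); uv=[[222,107],[293,110.5],[284.5,223.5],[220,221]]
up=np.array([0,0,.005])
for z in(None,0,.01,.02): x,e=fit([(cp,H+up,uv)],[.55,-.17,.008,.4],z);print(x.round(4),e.round(1))
print("tongue",ray([[255,155],[255,192]],cp,.049).round(4))
r=R.from_rotvec(get_state()["tcp_rot"]).as_matrix();print(r.round(3),np.arctan2(r[1,1],r[0,1])-np.pi/2)
E
```

```text
[ 0.5533 -0.1697  0.0064  0.3801] [0.1 0.2 0.1 0.2]
[ 0.5543 -0.1692  0.0079  0.3802] [1.1 1.2 0.6 1. ]
[ 0.5527 -0.17    0.008   0.38  ] [0.7 0.5 0.5 0.3]
[ 0.5516 -0.1705  0.0124  0.3778] [3.1 2.7 1.7 1.1]
tongue [[ 0.5334 -0.1787  0.049 ]
 [ 0.5684 -0.1629  0.049 ]]
[[-0.911 -0.413  0.   ]
 [-0.413  0.911  0.   ]
 [-0.     0.    -1.   ]] 0.4256260188858192
```

Emit:
send_rows --fingers '[94,94,94,94]' --translation '[[0,0.03,-0.3],[0,0.03,-0.6],[0,0.03,-0.9],[0,0.03,-0.9]]' --dr '[[0,0,-0.03],[0,0,-0.03],[0,0,-0.03],[0,0,-0.03]]'

```text
clock: 4.47
tcp_pos: [0.5513, -0.1698, 0.208]
tcp_rot: [0.592, -3.079, -0.004]
wrist_force: [-1.0, 0.7, -1.2]
gripper_width: 1.002
grip_force: 0.0
```

Emit:
send_rows --fingers '[94,94,94,94,94,94,94]' --translation '[[0,0,-0.2],[0,0,-0.4],[0,0,-0.6],[0,0,-0.75],[0,0,-0.9],[0,0,-0.97],[0,0,-0.97]]' --dr '[[0,0,0],[0,0,0],[0,0,0],[0,0,0],[0,0,0],[0,0,0],[0,0,0]]'

```text
clock: 5.05
tcp_pos: [0.5533, -0.1712, 0.1155]
tcp_rot: [0.592, -3.084, -0.001]
wrist_force: [-0.7, 0.0, 0.3]
gripper_width: 0.997
grip_force: 0.0
```

Emit:
send_rows --fingers '[30,14,10,8,8,8,8,8,8,8]' --translation '[[0,0,0],[0,0,0],[0,0,0],[0,0,0],[0,0,0],[0,0,0],[0,0,0],[0,0,0],[0,0,0],[0,0,0]]' --dr '[[0,0,0],[0,0,0],[0,0,0],[0,0,0],[0,0,0],[0,0,0],[0,0,0],[0,0,0],[0,0,0],[0,0,0]]' --grip_force 40

```text
clock: 5.88
tcp_pos: [0.5532, -0.1718, 0.1156]
tcp_rot: [0.59, -3.086, 0.0]
wrist_force: [-0.0, 0.3, -0.6]
gripper_width: 0.325
grip_force: 0.0
```

Emit:
send_rows --fingers '[8,8,8,8,8,8,8,8]' --translation '[[0,0,0],[0,0,0],[0,0,0],[0,0,0],[0,0,0],[0,0,0],[0,0,0],[0,0,0]]' --dr '[[0,0,0],[0,0,0],[0,0,0],[0,0,0],[0,0,0],[0,0,0],[0,0,0],[0,0,0]]'

```text
clock: 6.55
tcp_pos: [0.5533, -0.1718, 0.1157]
tcp_rot: [0.59, -3.086, 0.0]
wrist_force: [-0.9, 0.3, -1.3]
gripper_width: 0.146
grip_force: 40.0
```

Emit:
send_rows --fingers '[8,8,8,8,8,8]' --translation '[[0,0,0.05],[0,0,0.1],[0,0,0.2],[0,0,0.3],[0,0,0.3],[0,0,0.3]]' --dr '[[0,0,0],[0,0,0],[0,0,0],[0,0,0],[0,0,0],[0,0,0]]'

```text
clock: 7.05
tcp_pos: [0.5537, -0.1719, 0.1467]
tcp_rot: [-0.59, 3.084, -0.001]
wrist_force: [0.6, 0.7, -1.4]
gripper_width: 0.15
grip_force: 40.0
```

Emit:
send_rows --fingers '[8,8,8,8,8]' --translation '[[0,0.1,0.3],[0,0.3,0.6],[0,0.5,0.9],[0,0.7,1.0],[0,0.84,1.0]]' --dr '[[0,0,0.01],[0,0,0.02],[0,0,0.03],[0,0,0.03],[0,0,0.03]]'

```text
clock: 7.47
tcp_pos: [0.5543, -0.0861, 0.2485]
tcp_rot: [-0.66, 3.067, -0.0]
wrist_force: [0.1, 0.6, -3.2]
gripper_width: 0.147
grip_force: 40.0
```

Emit:
send_rows --fingers '[8,8,8,8]' --translation '[[0.03,0.21,0],[0.06,0.42,0],[0.08,0.63,0],[0.11,0.85,0]]' --dr '[[0,0,0.01],[0,0,0.02],[0,0,0.03],[0,0,0.03]]'

```text
clock: 7.8
tcp_pos: [0.564, -0.0019, 0.2455]
tcp_rot: [0.73, -3.055, -0.0]
wrist_force: [-0.4, -0.6, -2.0]
gripper_width: 0.147
grip_force: 40.0
```

Emit:
send_rows --fingers '[8,8,8,8]' --translation '[[0.03,0.21,0],[0.06,0.42,0],[0.08,0.63,0],[0.11,0.85,0]]' --dr '[[0,0,0.01],[0,0,0.02],[0,0,0.03],[0,0,0.03]]'

```text
clock: 8.13
tcp_pos: [0.575, 0.083, 0.2454]
tcp_rot: [0.798, -3.038, 0.0]
wrist_force: [0.7, 0.1, -2.6]
gripper_width: 0.147
grip_force: 40.0
```

Emit:
send_rows --fingers '[8,8,8,8,8,8,8,8]' --translation '[[0.03,0.21,0],[0.06,0.42,0],[0.08,0.63,0],[0.11,0.8,0],[0.11,0.84,0],[0.11,0.84,0],[0.11,0.84,0],[0.11,0.84,0]]' --dr '[[0,0,0.01],[0,0,0.02],[0,0,0.03],[0,0,0.03],[0,0,0.03],[0,0,0.03],[0,0,0.03],[0,0,0.03]]'

```text
clock: 8.8
tcp_pos: [0.5863, 0.1651, 0.2456]
tcp_rot: [0.864, -3.02, 0.001]
wrist_force: [0.7, -0.1, -1.5]
gripper_width: 0.143
grip_force: 40.0
```

```bash
python3 - <<'E'
from h import *
cp,im=snap("w_h"); s=get_state(); print(s["tcp_pos"],s["tcp_rot"],s["wrist_force"],s["gripper_width"])
r=R.from_rotvec(s["tcp_rot"]).as_matrix();print(np.arctan2(r[1,1],r[0,1])-np.pi/2)
t,_=snap("t_h","top")
for c in("wrist","top"):print(c,np.round(pp("hole0",c,.3),1).tolist())
z=s["tcp_pos"][2]-.1157+.0064+.005
def W(x): 
    a,b=np.cos(x[3]),np.sin(x[3]); return H@np.array([[a,-b,0],[b,a,0],[0,0,1]]).T+x[:3]
P=W([*s["tcp_pos"][:2],z,np.arctan2(r[1,1],r[0,1])-np.pi/2])
print("pred plate holes wrist",proj(P,cp).round(1).tolist(),"top",proj(P,t).round(1).tolist())
cv2.imwrite("pics/v1.png",im[:,:,::-1])
E
```

```text
[0.58631148 0.1649874  0.24570281] [ 8.63289696e-01 -3.02043781e+00  7.54812672e-04] [ 0.62031609 -0.44776129 -2.13697575] 0.14461603282113733
0.5567876049037261
wrist [[186.4, 128.7], [324.5, 123.5]]
top [[213.8, 171.2], [188.5, 190.0], [397.8, 292.4], [363.2, 306.8], [357.1, 290.4], [386.5, 279.2]]
pred plate holes wrist [[309.3, 326.5], [193.8, 326.5], [321.1, 125.6], [180.8, 125.8]] top [[160.7, 146.4], [185.1, 131.0], [186.3, 187.7], [211.0, 172.0]]
```

View pics/w_h.png

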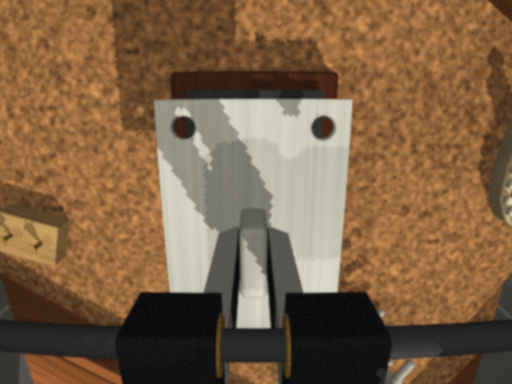

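Both near holes of the plate show at (183.5,127.5) and (323,127). The walnut's far edge behind the plate is centred at column 254, so the plate is laterally in line with the mount. Next I go down to just above the tips and look through the holes.

Emit:
send_rows --fingers '[8,8,8,8,8,8,8]' --translation '[[0.01,0.015,-0.15],[0.01,0.015,-0.3],[0.01,0.015,-0.45],[0.01,0.015,-0.54],[0.01,0.015,-0.54],[0.01,0.015,-0.54],[0.01,0.015,-0.54]]' --dr '[[0,0,0.005],[0,0,0.005],[0,0,0.005],[0,0,0.005],[0,0,0.005],[0,0,0.005],[0,0,0.005]]'

```text
clock: 9.58
tcp_pos: [0.5877, 0.1676, 0.1925]
tcp_rot: [-0.876, 3.016, -0.0]
wrist_force: [-0.5, 0.5, -2.0]
gripper_width: 0.148
grip_force: 40.0
```

```bash
python3 - <<'E'
from h import *
cp,im=snap("w_h2"); s=get_state(); print(s["tcp_pos"],s["tcp_rot"],s["wrist_force"])
r=R.from_rotvec(s["tcp_rot"]).as_matrix();yaw=np.arctan2(r[1,1],r[0,1])-np.pi/2;print(yaw)
h=s["tcp_pos"][2]-.1157
a,b=np.cos(yaw),np.sin(yaw); M=np.array([[a,-b,0],[b,a,0],[0,0,1]])
print("h",h)
for n,zz in(("plate top",h+.005),("under",h),("tip lo",.062),("tip hi",.069),("shoulder lo",.046),("hi",.053)):
    print(n,proj((H@M.T+[*s["tcp_pos"][:2],zz+.0064])[2:],cp).round(1).tolist())
a=cv2.resize(im[90:170,140:220],None,fx=5,fy=5,interpolation=cv2.INTER_CUBIC);b=cv2.resize(im[90:170,285:365],None,fx=5,fy=5,interpolation=cv2.INTER_CUBIC)
cv2.imwrite("pics/c2.png",np.hstack([a,b])[:,:,::-1])
E
```

```text
[0.58770476 0.16772396 0.19259617] [-8.76220516e-01  3.01565959e+00  1.13390109e-04] [-0.24980109 -0.16291023 -1.70687851]
0.5655418120964306
h 0.07689617385968486
plate top [[321.3, 125.5], [180.9, 125.7]]
under [[319.6, 124.5], [182.8, 124.8]]
tip lo [[314.9, 122.0], [187.7, 122.2]]
tip hi [[317.0, 123.2], [185.5, 123.4]]
shoulder lo [[310.6, 119.7], [192.3, 119.9]]
hi [[312.4, 120.7], [190.3, 120.9]]
```

View pics/c2.png

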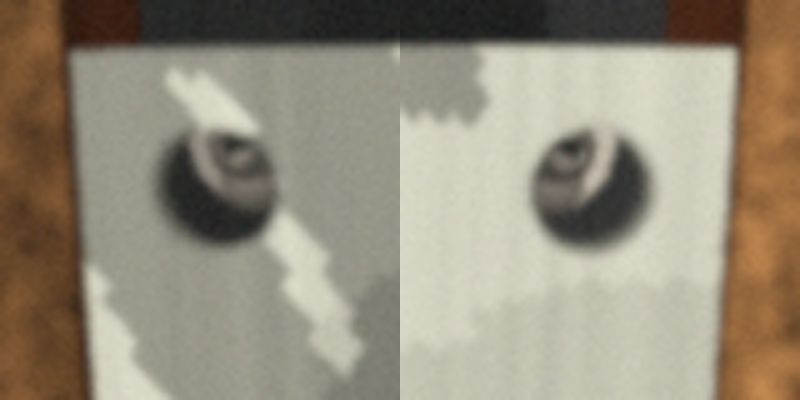

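The holes are at (183.4,127.2) and (323.2,128), with the tips seen through them at (187.4,120.4) and (318.8,120.6). They are aligned sideways, but the plate must move about 2.8 mm back along its x. The tip spacing suggests the bed is near its high limit.

Emit:
send_rows --fingers '[8,8,8,8,8,8,8]' --translation '[[-0.024,-0.015,0],[-0.024,-0.015,0],[-0.024,-0.015,-0.03],[-0.024,-0.015,-0.06],[-0.024,-0.015,-0.08],[-0.024,-0.015,-0.08],[-0.024,-0.015,-0.08]]' --dr '[[0,0,0],[0,0,0],[0,0,0],[0,0,0],[0,0,0],[0,0,0],[0,0,0]]'

```text
clock: 10.22
tcp_pos: [0.5848, 0.1662, 0.1834]
tcp_rot: [0.877, -3.016, 0.0]
wrist_force: [0.3, -0.1, -1.7]
gripper_width: 0.145
grip_force: 40.0
```

```bash
python3 - <<'E'
from h import *
cp,im=snap("w_h3"); s=get_state(); print(s["tcp_pos"],s["tcp_rot"],s["wrist_force"])
h=s["tcp_pos"][2]-.1157; print("h",h)
r=R.from_rotvec(s["tcp_rot"]).as_matrix();yaw=np.arctan2(r[1,1],r[0,1])-np.pi/2
a,b=np.cos(yaw),np.sin(yaw); M=np.array([[a,-b,0],[b,a,0],[0,0,1]])
for n,zz in(("plate top",h+.005),("tip hi",.069),("shoulder hi",.053)):
    print(n,proj((H@M.T+[*s["tcp_pos"][:2],zz+.0064])[2:],cp).round(1).tolist())
a=cv2.resize(im[90:170,140:220],None,fx=5,fy=5,interpolation=cv2.INTER_CUBIC);b=cv2.resize(im[90:170,285:365],None,fx=5,fy=5,interpolation=cv2.INTER_CUBIC)
cv2.imwrite("pics/c3.png",np.hstack([a,b])[:,:,::-1])
E
```

```text
[0.58485307 0.16618387 0.18354038] [ 8.76677655e-01 -3.01651714e+00  1.80601581e-04] [-0.40641101  0.02431165 -2.02843171]
h 0.06784037584052136
plate top [[321.1, 125.7], [180.8, 125.9]]
tip hi [[319.8, 125.0], [182.2, 125.2]]
shoulder hi [[314.8, 122.3], [187.5, 122.5]]
```

View pics/c3.png

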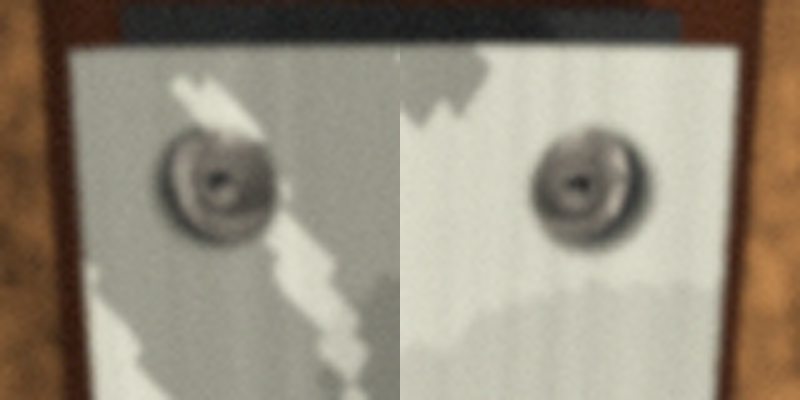

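The tips now sit inside both visible holes within about 0.6 mm: left (184,126.6) and right (320.4,126.6). I lower it until it rests on the barbs.

Emit:
send_rows --fingers '[8,8,8,8,8,8]' --translation '[[0.003,-0.005,-0.01],[0.003,-0.005,-0.02],[0.003,-0.005,-0.03],[0.003,-0.005,-0.035],[0.003,-0.005,-0.035],[0.003,-0.005,-0.035]]' --dr '[[0,0,0],[0,0,0],[0,0,0],[0,0,0],[0,0,0],[0,0,0]]'

```text
clock: 10.77
tcp_pos: [0.5852, 0.1657, 0.1801]
tcp_rot: [0.877, -3.017, 0.0]
wrist_force: [0.2, -0.3, -2.5]
gripper_width: 0.146
grip_force: 40.0
```

Emit:
send_rows --fingers '[8,8,8,8]' --translation '[[0,0,-0.005],[0,0,-0.01],[0,0,-0.01],[0,0,-0.01]]' --dr '[[0,0,0],[0,0,0],[0,0,0],[0,0,0]]'

```text
clock: 11.1
tcp_pos: [0.5852, 0.1657, 0.1792]
tcp_rot: [0.877, -3.017, 0.0]
wrist_force: [-0.8, -0.8, -1.8]
gripper_width: 0.147
grip_force: 40.0
```

Emit:
send_rows --fingers '[8,8,8]' --translation '[[0,0,-0.005],[0,0,-0.005],[0,0,-0.005]]' --dr '[[0,0,0],[0,0,0],[0,0,0]]'

```text
clock: 11.35
tcp_pos: [0.5852, 0.1657, 0.1787]
tcp_rot: [-0.877, 3.017, -0.0]
wrist_force: [0.2, -0.4, -1.9]
gripper_width: 0.145
grip_force: 40.0
```

Emit:
send_rows --fingers '[8,8,8]' --translation '[[0,0,-0.005],[0,0,-0.005],[0,0,-0.005]]' --dr '[[0,0,0],[0,0,0],[0,0,0]]'

```text
clock: 11.6
tcp_pos: [0.5851, 0.1657, 0.1781]
tcp_rot: [0.877, -3.017, 0.0]
wrist_force: [-0.2, -0.7, -2.3]
gripper_width: 0.146
grip_force: 40.0
```

Emit:
send_rows --fingers '[8,8,8]' --translation '[[0,0,-0.005],[0,0,-0.005],[0,0,-0.005]]' --dr '[[0,0,0],[0,0,0],[0,0,0]]'

```text
clock: 11.85
tcp_pos: [0.5852, 0.1657, 0.1777]
tcp_rot: [-0.877, 3.017, -0.0]
wrist_force: [0.6, 0.3, -1.0]
gripper_width: 0.144
grip_force: 40.0
```

Emit:
send_rows --fingers '[8,8,8]' --translation '[[0,0,-0.004],[0,0,-0.004],[0,0,-0.004]]' --dr '[[0,0,0],[0,0,0],[0,0,0]]'

```text
clock: 12.1
tcp_pos: [0.5853, 0.1657, 0.1774]
tcp_rot: [-0.877, 3.017, -0.0]
wrist_force: [0.5, -0.4, 0.2]
gripper_width: 0.147
grip_force: 40.0
```

Contact with the barbs comes at underside height about 61.7 mm, so home is at about 51.7 mm. I let go and rise.

Emit:
send_rows --fingers '[20,30,40,44,44,44,44,44,44,44]' --translation '[[0,0,0],[0,0,0],[0,0,0],[0,0,0],[0,0,0],[0,0,0.05],[0,0,0.15],[0,0,0.3],[0,0,0.48],[0,0,0.48]]' --dr '[[0,0,0],[0,0,0],[0,0,0],[0,0,0],[0,0,0],[0,0,0],[0,0,0],[0,0,0],[0,0,0],[0,0,0]]'

```text
clock: 12.93
tcp_pos: [0.5865, 0.166, 0.2293]
tcp_rot: [-0.875, 3.012, 0.001]
wrist_force: [1.2, 0.2, 0.6]
gripper_width: 0.471
grip_force: 0.0
```

Emit:
send_rows --fingers '[0,0,0,0,0,0,0,0,0,0]' --translation '[[0.25,0.16,0],[0.5,0.32,0],[0.5,0.32,0],[0.5,0.32,0],[0.5,0.32,0],[0.5,0.32,0],[0.5,0.32,0],[0.5,0.32,0],[0.5,0.32,0],[0.5,0.32,0]]' --dr '[[0,0,0],[0,0,0],[0,0,0],[0,0,0],[0,0,0],[0,0,0],[0,0,0],[0,0,0],[0,0,0],[0,0,0]]' --grip_force 20

```text
clock: 13.77
tcp_pos: [0.6351, 0.1975, 0.2255]
tcp_rot: [-0.876, 3.017, 0.0]
wrist_force: [0.2, 0.8, 0.1]
gripper_width: 0.004
grip_force: 0.0
```

```bash
python3 - <<'E'
from h import *
im=read_camera("side"); s=get_state(); print(s["tcp_pos"],s["wrist_force"],s["gripper_width"])
w=read_camera("wrist")
a=cv2.resize(im[100:230,210:350],(400,371),interpolation=cv2.INTER_CUBIC);b=cv2.resize(w,(400,300))
cv2.imwrite("pics/c4.png",np.hstack([a[:300],b])[:,:,::-1])
E
```

```text
[0.6351038  0.19756644 0.22539765] [-0.09475039  0.47988351 -0.58602364] 0.004887423637033043
```

View pics/c4.png

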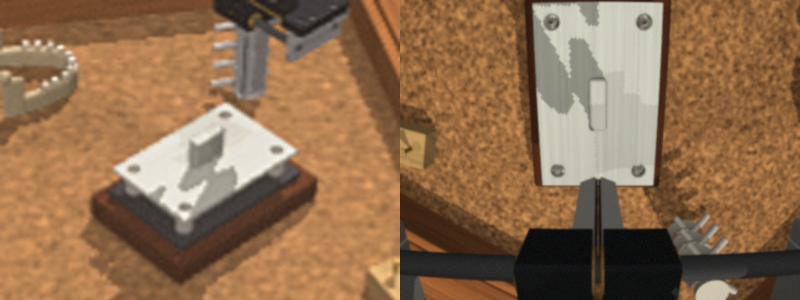

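The plate lies level with all four tips in its holes, and the closed fingers are above its end0. I go down to press.

Emit:
send_rows --fingers '[0,0,0,0,0,0,0]' --translation '[[0,0,-0.15],[0,0,-0.3],[0,0,-0.4],[0,0,-0.45],[0,0,-0.47],[0,0,-0.47],[0,0,-0.47]]' --dr '[[0,0,0],[0,0,0],[0,0,0],[0,0,0],[0,0,0],[0,0,0],[0,0,0]]'

```text
clock: 14.45
tcp_pos: [0.6355, 0.1977, 0.1788]
tcp_rot: [-0.876, 3.016, -0.0]
wrist_force: [-0.2, -0.3, -0.3]
gripper_width: 0.005
grip_force: 0.0
```

Emit:
send_rows --fingers '[0,0,0,0]' --translation '[[0,0,-0.01],[0,0,-0.02],[0,0,-0.02],[0,0,-0.02]]' --dr '[[0,0,0],[0,0,0],[0,0,0],[0,0,0]]'

```text
clock: 14.78
tcp_pos: [0.6352, 0.1977, 0.1765]
tcp_rot: [-0.877, 3.017, -0.0]
wrist_force: [-0.1, -0.3, 0.0]
gripper_width: 0.007
grip_force: 0.0
```

Emit:
send_rows --fingers '[0,0,0,0]' --translation '[[0,0,-0.01],[0,0,-0.02],[0,0,-0.02],[0,0,-0.02]]' --dr '[[0,0,0],[0,0,0],[0,0,0],[0,0,0]]'

```text
clock: 15.12
tcp_pos: [0.6352, 0.1976, 0.1742]
tcp_rot: [0.877, -3.017, 0.0]
wrist_force: [-0.1, 0.9, 0.2]
gripper_width: 0.006
grip_force: 0.0
```

Emit:
send_rows --fingers '[0,0,0]' --translation '[[0,0,-0.01],[0,0,-0.01],[0,0,-0.01]]' --dr '[[0,0,0],[0,0,0],[0,0,0]]'

```text
clock: 15.37
tcp_pos: [0.6351, 0.1976, 0.1732]
tcp_rot: [0.877, -3.017, 0.0]
wrist_force: [0.3, 0.1, -0.1]
gripper_width: 0.009
grip_force: 0.0
```

Emit:
send_rows --fingers '[0,0,0]' --translation '[[0,0,-0.01],[0,0,-0.01],[0,0,-0.01]]' --dr '[[0,0,0],[0,0,0],[0,0,0]]'

```text
clock: 15.62
tcp_pos: [0.6351, 0.1977, 0.1722]
tcp_rot: [0.877, -3.017, 0.0]
wrist_force: [-0.1, 0.3, -0.4]
gripper_width: 0.006
grip_force: 0.0
```

Emit:
send_rows --fingers '[0,0,0]' --translation '[[0,0,-0.01],[0,0,-0.01],[0,0,-0.01]]' --dr '[[0,0,0],[0,0,0],[0,0,0]]'

```text
clock: 15.87
tcp_pos: [0.6351, 0.1977, 0.1712]
tcp_rot: [0.877, -3.017, 0.0]
wrist_force: [-0.0, -0.1, -0.1]
gripper_width: 0.002
grip_force: 0.0
```

Emit:
send_rows --fingers '[0,0,0]' --translation '[[0,0,-0.005],[0,0,-0.005],[0,0,-0.005]]' --dr '[[0,0,0],[0,0,0],[0,0,0]]'

```text
clock: 16.12
tcp_pos: [0.6352, 0.1976, 0.1707]
tcp_rot: [0.877, -3.017, 0.0]
wrist_force: [0.3, -0.9, -1.3]
gripper_width: 0.002
grip_force: 0.0
```

Emit:
send_rows --fingers '[0,0,0]' --translation '[[0,0,-0.005],[0,0,-0.005],[0,0,-0.005]]' --dr '[[0,0,0],[0,0,0],[0,0,0]]'

```text
clock: 16.37
tcp_pos: [0.6352, 0.1977, 0.1703]
tcp_rot: [-0.877, 3.017, -0.0]
wrist_force: [0.7, -0.0, 0.1]
gripper_width: 0.004
grip_force: 0.1
```

Emit:
send_rows --fingers '[0,0,0]' --translation '[[0,0,-0.005],[0,0,-0.005],[0,0,-0.005]]' --dr '[[0,0,0],[0,0,0],[0,0,0]]'

```text
clock: 16.62
tcp_pos: [0.6353, 0.1977, 0.1699]
tcp_rot: [-0.877, 3.017, -0.0]
wrist_force: [0.5, 0.4, 1.6]
gripper_width: 0.004
grip_force: 0.9
```

Emit:
send_rows --fingers '[0,0,0]' --translation '[[0,0,-0.005],[0,0,-0.005],[0,0,-0.005]]' --dr '[[0,0,0],[0,0,0],[0,0,0]]'

```text
clock: 16.87
tcp_pos: [0.6353, 0.1977, 0.1695]
tcp_rot: [-0.877, 3.016, -0.0]
wrist_force: [1.0, -0.6, 4.5]
gripper_width: 0.005
grip_force: 2.1
```

Emit:
send_rows --fingers '[0,0,0]' --translation '[[0,0,-0.005],[0,0,-0.005],[0,0,-0.005]]' --dr '[[0,0,0],[0,0,0],[0,0,0]]'

```text
clock: 17.12
tcp_pos: [0.6354, 0.1977, 0.1691]
tcp_rot: [-0.876, 3.016, -0.0]
wrist_force: [0.4, -1.0, 6.4]
gripper_width: 0.005
grip_force: 3.2
```

Emit:
send_rows --fingers '[0,0,0]' --translation '[[0,0,-0.005],[0,0,-0.005],[0,0,-0.005]]' --dr '[[0,0,0],[0,0,0],[0,0,0]]'

```text
clock: 17.37
tcp_pos: [0.6355, 0.1977, 0.1688]
tcp_rot: [-0.876, 3.016, -0.0]
wrist_force: [0.2, -0.4, 8.6]
gripper_width: 0.006
grip_force: 4.2
```

Emit:
send_rows --fingers '[0,0,0]' --translation '[[0,0,-0.005],[0,0,-0.005],[0,0,-0.005]]' --dr '[[0,0,0],[0,0,0],[0,0,0]]'

```text
clock: 17.62
tcp_pos: [0.6356, 0.1976, 0.1684]
tcp_rot: [-0.876, 3.016, -0.0]
wrist_force: [-0.1, -1.3, 10.7]
gripper_width: 0.007
grip_force: 5.0
```

Emit:
send_rows --fingers '[0,0,0]' --translation '[[0,0,-0.005],[0,0,-0.005],[0,0,-0.005]]' --dr '[[0,0,0],[0,0,0],[0,0,0]]'

```text
clock: 17.87
tcp_pos: [0.6356, 0.1976, 0.168]
tcp_rot: [-0.876, 3.016, -0.0]
wrist_force: [-0.7, -1.6, 11.1]
gripper_width: 0.006
grip_force: 5.4
```

Emit:
send_rows --fingers '[0,0,0]' --translation '[[0,0,-0.005],[0,0,-0.005],[0,0,-0.005]]' --dr '[[0,0,0],[0,0,0],[0,0,0]]'

```text
clock: 18.12
tcp_pos: [0.6357, 0.1975, 0.1675]
tcp_rot: [-0.876, 3.016, -0.0]
wrist_force: [0.3, -1.4, 8.9]
gripper_width: 0.005
grip_force: 4.9
```

Emit:
send_rows --fingers '[0,0,0]' --translation '[[0,0,-0.005],[0,0,-0.005],[0,0,-0.005]]' --dr '[[0,0,0],[0,0,0],[0,0,0]]'

```text
clock: 18.37
tcp_pos: [0.6356, 0.1975, 0.1668]
tcp_rot: [-0.876, 3.016, -0.0]
wrist_force: [0.8, -2.0, 6.7]
gripper_width: 0.005
grip_force: 3.4
```

Emit:
send_rows --fingers '[0,0,0,0]' --translation '[[0,0,-0.005],[0,0,-0.01],[0,0,-0.01],[0,0,-0.01]]' --dr '[[0,0,0],[0,0,0],[0,0,0],[0,0,0]]'

```text
clock: 18.7
tcp_pos: [0.6356, 0.1974, 0.1657]
tcp_rot: [-0.876, 3.016, -0.0]
wrist_force: [2.6, -1.6, 6.2]
gripper_width: 0.004
grip_force: 3.0
```

Emit:
send_rows --fingers '[0,0,0,0]' --translation '[[0,0,-0.005],[0,0,-0.01],[0,0,-0.01],[0,0,-0.01]]' --dr '[[0,0,0],[0,0,0],[0,0,0],[0,0,0]]'

```text
clock: 19.03
tcp_pos: [0.6356, 0.1975, 0.1647]
tcp_rot: [-0.876, 3.016, -0.0]
wrist_force: [1.5, -1.5, 6.4]
gripper_width: 0.004
grip_force: 3.4
```

Emit:
send_rows --fingers '[0,0,0,0]' --translation '[[0,0,-0.005],[0,0,-0.01],[0,0,-0.01],[0,0,-0.01]]' --dr '[[0,0,0],[0,0,0],[0,0,0],[0,0,0]]'

```text
clock: 19.37
tcp_pos: [0.6356, 0.1975, 0.1637]
tcp_rot: [-0.876, 3.016, -0.0]
wrist_force: [2.2, -1.8, 6.9]
gripper_width: 0.004
grip_force: 3.0
```

Emit:
send_rows --fingers '[0,0,0,0]' --translation '[[0,0,-0.005],[0,0,-0.01],[0,0,-0.01],[0,0,-0.01]]' --dr '[[0,0,0],[0,0,0],[0,0,0],[0,0,0]]'

```text
clock: 19.7
tcp_pos: [0.6351, 0.1976, 0.1621]
tcp_rot: [0.877, -3.017, 0.0]
wrist_force: [1.1, 0.2, 1.8]
gripper_width: 0.004
grip_force: 0.9
```

Emit:
send_rows --fingers '[0,0,0,0]' --translation '[[0,0,-0.005],[0,0,-0.01],[0,0,-0.01],[0,0,-0.01]]' --dr '[[0,0,0],[0,0,0],[0,0,0],[0,0,0]]'

```text
clock: 20.03
tcp_pos: [0.6353, 0.1976, 0.1616]
tcp_rot: [-0.876, 3.017, -0.0]
wrist_force: [-0.9, -1.7, 7.3]
gripper_width: 0.006
grip_force: 3.9
```

Emit:
send_rows --fingers '[0,0,0]' --translation '[[0,0,-0.005],[0,0,-0.005],[0,0,-0.005]]' --dr '[[0,0,0],[0,0,0],[0,0,0]]'

```text
clock: 20.28
tcp_pos: [0.6353, 0.1976, 0.1614]
tcp_rot: [-0.876, 3.017, -0.0]
wrist_force: [-2.4, -1.3, 12.1]
gripper_width: 0.003
grip_force: 5.5
```

End0 clicked at TCP z ≈ 0.162 and now bears on its shoulders at 12 N. Now the other end.

Emit:
send_rows --fingers '[0,0,0,0,0]' --translation '[[0,0,0.1],[0,0,0.25],[0,0,0.45],[0,0,0.6],[0,0,0.6]]' --dr '[[0,0,0],[0,0,0],[0,0,0],[0,0,0],[0,0,0]]'

```text
clock: 20.7
tcp_pos: [0.6361, 0.1981, 0.2242]
tcp_rot: [-0.876, 3.013, 0.001]
wrist_force: [0.4, 0.5, -0.3]
gripper_width: 0.005
grip_force: 0.0
```

Emit:
send_rows --fingers '[0,0,0,0]' --translation '[[-0.3,-0.19,0],[-0.6,-0.38,0],[-0.9,-0.57,0],[-0.9,-0.57,0]]' --dr '[[0,0,0],[0,0,0],[0,0,0],[0,0,0]]'

```text
clock: 21.03
tcp_pos: [0.5401, 0.1369, 0.22]
tcp_rot: [0.872, -3.013, 0.001]
wrist_force: [2.6, 0.3, 0.7]
gripper_width: 0.006
grip_force: 0.0
```

Emit:
send_rows --fingers '[0,0,0,0,0,0,0]' --translation '[[-0.11,-0.07,0],[-0.11,-0.07,0],[-0.11,-0.07,-0.15],[-0.11,-0.07,-0.3],[-0.11,-0.07,-0.4],[-0.11,-0.07,-0.4],[-0.11,-0.07,-0.4]]' --dr '[[0,0,0],[0,0,0],[0,0,0],[0,0,0],[0,0,0],[0,0,0],[0,0,0]]'

```text
clock: 21.62
tcp_pos: [0.5342, 0.1338, 0.1803]
tcp_rot: [0.877, -3.015, 0.0]
wrist_force: [-0.7, 0.1, 0.3]
gripper_width: 0.003
grip_force: 0.0
```

```bash
python3 - <<'E'
from h import *
im=read_camera("side"); s=get_state(); print(s["tcp_pos"],s["wrist_force"])
w=read_camera("wrist")
a=cv2.resize(im[100:230,210:350],(400,371),interpolation=cv2.INTER_CUBIC);b=cv2.resize(w,(400,300))
cv2.imwrite("pics/c5.png",np.hstack([a[:300],b])[:,:,::-1])
E
```

```text
[0.53446394 0.13381223 0.1809158 ] [ 0.49257857 -0.22263221  0.99042859]
```

View pics/c5.png

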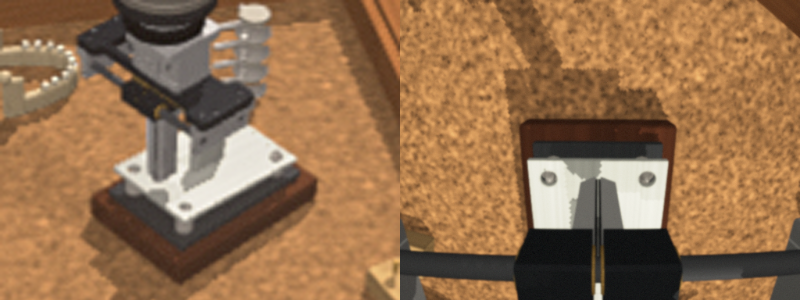

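The fingers stand above end1, between the two still-raised standoffs, and the bystanders are undisturbed. I press here now.

Emit:
send_rows --fingers '[0,0,0,0,0,0]' --translation '[[0,0,-0.02],[0,0,-0.04],[0,0,-0.06],[0,0,-0.08],[0,0,-0.08],[0,0,-0.08]]' --dr '[[0,0,0],[0,0,0],[0,0,0],[0,0,0],[0,0,0],[0,0,0]]'

```text
clock: 22.22
tcp_pos: [0.5341, 0.1337, 0.1727]
tcp_rot: [0.877, -3.017, 0.0]
wrist_force: [-1.5, -1.1, 0.6]
gripper_width: 0.002
grip_force: 0.0
```

Emit:
send_rows --fingers '[0,0,0]' --translation '[[0,0,-0.005],[0,0,-0.01],[0,0,-0.01]]' --dr '[[0,0,0],[0,0,0],[0,0,0]]'

```text
clock: 22.47
tcp_pos: [0.5342, 0.1337, 0.1717]
tcp_rot: [0.877, -3.017, 0.0]
wrist_force: [0.7, -0.6, 0.1]
gripper_width: 0.012
grip_force: 0.0
```

Emit:
send_rows --fingers '[0,0,0]' --translation '[[0,0,-0.005],[0,0,-0.01],[0,0,-0.01]]' --dr '[[0,0,0],[0,0,0],[0,0,0]]'

```text
clock: 22.72
tcp_pos: [0.5341, 0.1337, 0.1707]
tcp_rot: [0.877, -3.017, 0.0]
wrist_force: [0.9, 0.3, -0.5]
gripper_width: 0.003
grip_force: 0.0
```

Emit:
send_rows --fingers '[0,0,0]' --translation '[[0,0,-0.005],[0,0,-0.01],[0,0,-0.01]]' --dr '[[0,0,0],[0,0,0],[0,0,0]]'

```text
clock: 22.97
tcp_pos: [0.5342, 0.1337, 0.1698]
tcp_rot: [-0.877, 3.017, -0.0]
wrist_force: [0.0, -0.5, 1.7]
gripper_width: 0.005
grip_force: 1.0
```

Emit:
send_rows --fingers '[0,0,0]' --translation '[[0,0,-0.005],[0,0,-0.01],[0,0,-0.01]]' --dr '[[0,0,0],[0,0,0],[0,0,0]]'

```text
clock: 23.22
tcp_pos: [0.5342, 0.1336, 0.1689]
tcp_rot: [-0.877, 3.017, -0.0]
wrist_force: [-0.9, -1.9, 6.2]
gripper_width: 0.008
grip_force: 3.0
```

Emit:
send_rows --fingers '[0,0,0]' --translation '[[0,0,-0.005],[0,0,-0.01],[0,0,-0.01]]' --dr '[[0,0,0],[0,0,0],[0,0,0]]'

```text
clock: 23.47
tcp_pos: [0.5342, 0.1336, 0.1681]
tcp_rot: [-0.876, 3.017, -0.0]
wrist_force: [-2.9, -1.0, 9.4]
gripper_width: 0.002
grip_force: 4.4
```

Emit:
send_rows --fingers '[0,0,0]' --translation '[[0,0,-0.005],[0,0,-0.005],[0,0,-0.005]]' --dr '[[0,0,0],[0,0,0],[0,0,0]]'

```text
clock: 23.72
tcp_pos: [0.5342, 0.1336, 0.1676]
tcp_rot: [-0.877, 3.017, -0.0]
wrist_force: [-3.2, -1.7, 8.6]
gripper_width: 0.005
grip_force: 4.4
```

Emit:
send_rows --fingers '[0,0,0]' --translation '[[0,0,-0.005],[0,0,-0.005],[0,0,-0.005]]' --dr '[[0,0,0],[0,0,0],[0,0,0]]'

```text
clock: 23.97
tcp_pos: [0.5341, 0.1335, 0.167]
tcp_rot: [0.876, -3.017, 0.0]
wrist_force: [-1.3, -1.0, 6.7]
gripper_width: 0.007
grip_force: 3.2
```

Emit:
send_rows --fingers '[0,0,0]' --translation '[[0,0,-0.005],[0,0,-0.005],[0,0,-0.005]]' --dr '[[0,0,0],[0,0,0],[0,0,0]]'

```text
clock: 24.22
tcp_pos: [0.5341, 0.1335, 0.1664]
tcp_rot: [0.876, -3.017, 0.0]
wrist_force: [-1.9, -1.1, 6.3]
gripper_width: 0.004
grip_force: 2.7
```

Emit:
send_rows --fingers '[0,0,0,0,0]' --translation '[[0,0,-0.005],[0,0,-0.01],[0,0,-0.015],[0,0,-0.02],[0,0,-0.02]]' --dr '[[0,0,0],[0,0,0],[0,0,0],[0,0,0],[0,0,0]]'

```text
clock: 24.63
tcp_pos: [0.534, 0.1335, 0.1643]
tcp_rot: [0.876, -3.016, 0.0]
wrist_force: [-1.9, -0.9, 4.9]
gripper_width: 0.006
grip_force: 2.4
```

Emit:
send_rows --fingers '[0,0,0,0]' --translation '[[0,0,-0.005],[0,0,-0.01],[0,0,-0.01],[0,0,-0.01]]' --dr '[[0,0,0],[0,0,0],[0,0,0],[0,0,0]]'

```text
clock: 24.97
tcp_pos: [0.534, 0.1335, 0.1632]
tcp_rot: [0.876, -3.016, 0.0]
wrist_force: [-2.2, -0.6, 4.5]
gripper_width: 0.002
grip_force: 2.0
```

Emit:
send_rows --fingers '[0,0,0,0]' --translation '[[0,0,-0.005],[0,0,-0.01],[0,0,-0.01],[0,0,-0.01]]' --dr '[[0,0,0],[0,0,0],[0,0,0],[0,0,0]]'

```text
clock: 25.3
tcp_pos: [0.5343, 0.1338, 0.1622]
tcp_rot: [-0.877, 3.016, -0.0]
wrist_force: [0.2, 0.1, -0.4]
gripper_width: 0.002
grip_force: 0.0
```

Emit:
send_rows --fingers '[0,0,0,0]' --translation '[[0,0,-0.005],[0,0,-0.01],[0,0,-0.01],[0,0,-0.01]]' --dr '[[0,0,0],[0,0,0],[0,0,0],[0,0,0]]'

```text
clock: 25.63
tcp_pos: [0.5342, 0.1337, 0.1612]
tcp_rot: [-0.877, 3.017, -0.0]
wrist_force: [-0.9, 0.8, -0.1]
gripper_width: 0.009
grip_force: 0.0
```

Emit:
send_rows --fingers '[0,0,0]' --translation '[[0,0,-0.005],[0,0,-0.005],[0,0,-0.005]]' --dr '[[0,0,0],[0,0,0],[0,0,0]]'

```text
clock: 25.88
tcp_pos: [0.5342, 0.1337, 0.1608]
tcp_rot: [-0.877, 3.017, -0.0]
wrist_force: [0.6, 0.1, 0.5]
gripper_width: 0.005
grip_force: 0.2
```

Emit:
send_rows --fingers '[0,0,0]' --translation '[[0,0,-0.005],[0,0,-0.005],[0,0,-0.005]]' --dr '[[0,0,0],[0,0,0],[0,0,0]]'

```text
clock: 26.13
tcp_pos: [0.5343, 0.1337, 0.1605]
tcp_rot: [-0.877, 3.017, 0.0]
wrist_force: [-1.5, 0.4, 5.9]
gripper_width: 0.005
grip_force: 2.9
```

Emit:
send_rows --fingers '[0,0,0]' --translation '[[0,0,-0.005],[0,0,-0.005],[0,0,-0.005]]' --dr '[[0,0,0],[0,0,0],[0,0,0]]'

```text
clock: 26.38
tcp_pos: [0.5343, 0.1337, 0.1603]
tcp_rot: [-0.876, 3.017, 0.0]
wrist_force: [-2.8, -0.9, 10.2]
gripper_width: 0.005
grip_force: 5.4
```

Emit:
send_rows --fingers '[0,0,0,0,0]' --translation '[[0,0,0.1],[0,0,0.25],[0,0,0.45],[0,0,0.6],[0,0,0.6]]' --dr '[[0,0,0],[0,0,0],[0,0,0],[0,0,0],[0,0,0]]'

```text
clock: 26.8
tcp_pos: [0.5353, 0.1339, 0.223]
tcp_rot: [-0.875, 3.013, 0.001]
wrist_force: [-0.2, 0.2, 1.0]
gripper_width: 0.005
grip_force: 0.0
```

Emit:
send_rows --fingers '[0,0,0,0]' --translation '[[0.3,0.19,0],[0.6,0.38,0],[0.9,0.57,0],[0.9,0.57,0]]' --dr '[[0,0,0],[0,0,0],[0,0,0],[0,0,0]]'

```text
clock: 27.13
tcp_pos: [0.6276, 0.1946, 0.2191]
tcp_rot: [-0.88, 3.014, 0.001]
wrist_force: [-1.9, 0.1, -0.8]
gripper_width: 0.003
grip_force: 0.0
```

Emit:
send_rows --fingers '[0,0,0,0,0,0,0,0]' --translation '[[0.11,0.07,0],[0.11,0.07,-0.15],[0.11,0.07,-0.3],[0.11,0.07,-0.45],[0.11,0.07,-0.52],[0.11,0.07,-0.55],[0.11,0.07,-0.56],[0.11,0.07,-0.56]]' --dr '[[0,0,0],[0,0,0],[0,0,0],[0,0,0],[0,0,0],[0,0,0],[0,0,0],[0,0,0]]'

```text
clock: 27.8
tcp_pos: [0.6353, 0.1977, 0.1641]
tcp_rot: [-0.876, 3.017, -0.0]
wrist_force: [-0.9, 0.4, -0.0]
gripper_width: 0.006
grip_force: 0.0
```

Emit:
send_rows --fingers '[0,0,0,0,0]' --translation '[[0,0,-0.01],[0,0,-0.02],[0,0,-0.025],[0,0,-0.025],[0,0,-0.025]]' --dr '[[0,0,0],[0,0,0],[0,0,0],[0,0,0],[0,0,0]]'

```text
clock: 28.22
tcp_pos: [0.6352, 0.1977, 0.1615]
tcp_rot: [-0.877, 3.017, -0.0]
wrist_force: [-1.0, 0.6, -0.3]
gripper_width: 0.005
grip_force: 0.0
```

Emit:
send_rows --fingers '[0,0,0]' --translation '[[0,0,-0.005],[0,0,-0.01],[0,0,-0.01]]' --dr '[[0,0,0],[0,0,0],[0,0,0]]'

```text
clock: 28.47
tcp_pos: [0.6353, 0.1977, 0.1606]
tcp_rot: [-0.877, 3.016, 0.0]
wrist_force: [-2.1, -0.6, 5.0]
gripper_width: 0.003
grip_force: 2.7
```

Emit:
send_rows --fingers '[0,0,0]' --translation '[[0,0,-0.005],[0,0,-0.01],[0,0,-0.01]]' --dr '[[0,0,0],[0,0,0],[0,0,0]]'

```text
clock: 28.72
tcp_pos: [0.6354, 0.1977, 0.1602]
tcp_rot: [-0.876, 3.016, 0.0]
wrist_force: [-4.5, -1.8, 12.3]
gripper_width: 0.007
grip_force: 6.7
```

Both ends bear firmly at the same height, about 0.1606, so the plate is level and home. I retreat and check.

Emit:
send_rows --fingers '[0,0,0,0,0,0]' --translation '[[0,0,0.1],[0,0,0.3],[0,0,0.6],[0,0,0.9],[0,0,0.9],[0,0,0.9]]' --dr '[[0,0,0],[0,0,0],[0,0,0],[0,0,0],[0,0,0],[0,0,0]]'

```text
clock: 29.22
tcp_pos: [0.6359, 0.1978, 0.2514]
tcp_rot: [-0.876, 3.013, 0.001]
wrist_force: [-0.7, 0.0, -0.9]
gripper_width: 0.006
grip_force: 0.0
```

```bash
python3 - <<'E'
from h import *
im=read_camera("side"); s=get_state(); print(s["tcp_pos"],s["wrist_force"],s["clock"])
w=read_camera("wrist")
a=cv2.resize(im[100:230,210:350],(400,371),interpolation=cv2.INTER_CUBIC);b=cv2.resize(w[0:280,120:400],(400,371))
cv2.imwrite("pics/c6.png",np.hstack([a,b])[:,:,::-1])
E
```

```text
[0.63522955 0.19772295 0.24983244] [0.58208846 0.29523631 0.31728744] 29.2667
```

View pics/c6.png

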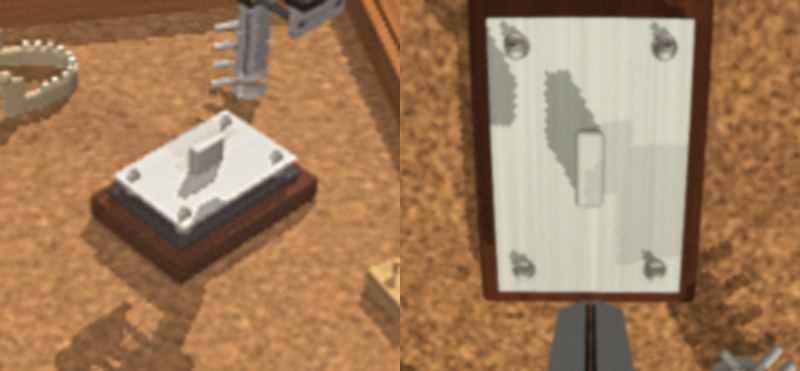

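All four standoff tips stand clear above a level plate, the gripper is free of it and the bystanders are undisturbed.

```bash
python3 -c "
from bench import *
print(sign_off())"
```

```text
the job is handed in; nothing more can be done
None
```

I pressed the larger plate home on all four standoffs and let go. Both ends bear at the same height, the highest wrist-force reading while pressing was about 12 N, and the job was handed in at about 29 s with no verdict shown.

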